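# Clear the needle, line up the quarter-turn fastener and hold the access panel shut

### The arm

A 6-joint arm with a two-finger parallel gripper is mounted at the origin on the work surface. World frame = base frame: x ahead of the robot, y to its left, z up, the work surface at z = 0. Lengths are in m, angles in rad, forces in N, time in s.
With the tool pointing down it reaches from about 0.325 to 0.9 m from the base axis. Payload 3.5 kg.
Tool frame: the origin (TCP) lies midway between the tips of the shut fingers; the grasp point (between the pads) lies 19 mm behind it; z points along the fingers, y is the direction in which the jaws open and shut (so a half turn about z gives the same grasp; the last joint's range is limited). The gripper opens to 85 mm and grips with 20 to 120 N. Pads are 22 mm wide; open, the fingers measure 114 mm over their backs; the gripper's body (76 mm by 85 mm) begins 54 mm behind the grasp point. The pads swing forward as they close: fully open they stand 13 mm farther back than shut.
Start: joints at [-1.369, 0.276, -0.026, 1.268, 0, 1.467], TCP at [0.188, -0.596, 0.231] pointing down, gripper open.
Joint ranges: [-3.12, 3.12], [-0.85, 1.88], [-1.08, 1.24], [-1.95, 2.15], [-1.57, 1.53], [-3.14, 3.14]. Speed limits (rad/s): [2.57, 2.57, 3.14, 3.14, 3.14, 3.14].

### API

Orientations are given as [roll, pitch, yaw] about the fixed x, y, z axes, in that order (R = Rz(yaw) Ry(pitch) Rx(roll)).
In Python, from cell import bot gives the robot as it stands. The module is installed in compiled form; this text tells all that it offers.
- The arm moves only by the tool carry_out, never from a script. Its arguments are lists of equal length, an entry for each row: "grip": the finger opening in mm, from 0 to 85.4; "linear": the shift along the tool's x, y, z in units of 50 mm (1.0 is 50 mm), a list of three; "roll": the turn about the tool's z in units of 8 degrees (1.0 is 8 degrees). A call has 1 to 5 rows; each row is the pose to reach, as a shift and turn from the pose commanded when the call began, along the tool's axes at that moment; what a row does not reach only later rows make up. A row lasts 1/10 s, in which the tool goes at most 50 mm and 8.59 degrees, less where a joint would pass 70% of its speed; a pose out of reach is approached as far as the arm can. A call with a gripper value outside its range is refused whole. The fingers move at their own pace and stop on an object; the grip force is fixed at half the most. Time passes only in rows, so rows that repeat a pose let the fingers close. It gives the time, the measured TCP pose, the force and the opening at its end, in the units of the state.
- bot.observe(): the state, without advancing time (a new reading comes with each control period).
- bot.capture(name): name is "scene" or "top" or "wrist"; returns the picture (384x512x3 uint8, blue, green, red); there is no depth.
- bot.camera_model(name): a dict with "K" (3x3 intrinsics, pixels), "origin" and "attitude" of the camera in the world. Camera axes: x right, y down, z forward; pixel columns grow to the right and rows downward; lengths in m; the calibration is good to about 2 mm. A picture is of the moment at which its call begins: read the wrist's pose just before it. camera_model takes no time and is no camera call; for the wrist camera it gives the pose at the moment of the call.
- bot.finish_job(): hands the job in, once; it reports no verdict.
The state is a dict: "time_s": time; "joints": joint angles; "joint_velocities": joint speeds; "joint_efforts": joint torques, N m; "tcp_pos": TCP position; "tool_rot": TCP orientation; "contact_force": force on the tool from outside, world axes, zero at the start; "wrist_torque": the same for the moment, N m; "opening": finger opening in m.
Only numpy, scipy, OpenCV 4.12 (cv2) and the standard library are available. Lean on these libraries where they do the work, as an engineer would, in place of code of your own. Each camera call takes 0.05 s, during which the arm holds its last target.

### The job

On the grey needle station, first raise the little ball-ended lever on the needle head all the way up so that the needle is lifted off the access panel, then turn the panel's quarter-turn fastener until the slot along its grip lines up with the two index marks on the panel. After that press the access panel fully down against its frame and keep pressing: finish while the gripper is still holding it there, with the lever still up and the other things on the bench left where they are.

Things in the scene. Friction and masses are not known exactly. Their poses are not given: they have to be found in the camera images.
- station: grey fixed box 200 (x) x 300 (y) x 70 mm tall; origin under its centre, z up, front faces its -x. On its deck: the framed access panel (-y part) and the white needle head, a block 60 x 50 x 54 mm tall centred at x 0, y +92 mm. From the head's top the needle's arm, 16 mm wide, sticks out to -y at x 0, as far as y +9 mm, over the panel's edge, its top 151 mm above the bench when lifted
- lever_ball (a point): centre of the black ball, 16 mm across, at the end of the needle head's lift lever: a 7 mm rod on the front of the head, pointing to the station's -x. Its pivot is level, along the station's y axis, at station (-40, 92, 118) mm; the ball's centre is 60 mm from the pivot and swings in the station's xz plane
- lever (a joint): angle of the lift lever, rad: at 0 the lever points to the front and 0.35 rad below level (needle down); at 1.0 it is fully up, 0.65 rad above level, at its stop. Starts low, stays where it is left; the ball needs about 1 to 2 N. The needle rises with it, 14 mm in all
- fastener_grip (a point): centre of the steel fastener's grip: an upright bar 38 mm long, 11 mm thick, 22 mm tall (11 mm above and below this point), a black slot line along its top, on a disc 42 mm across, 3 mm thick. x axis along the bar and slot, z up (it turns about z). The panel's top is 13.5 mm below this point
- fastener (a joint): turn of the fastener, rad, counter-clockwise positive from above. 0 is aligned: bar and slot along the station's x axis, in line with the two black index marks 42 mm either side. Starts over 0.8 on the positive side, so turn it clockwise; stays where left (0.04 N m), stops at -0.6 and 1.6. Its wing below fits the frame's key slot only within about 0.2 of 0, else it blocks the panel
- panel_press (a point): a bare place on the top face of the aluminium access panel, 35 mm to the front and 45 mm towards the head from the fastener's axis, handy to push on. The panel is a plate 130 (x) x 150 (y) x 5 mm, its centre 35 mm to the back (station +x) and 15 mm to station -y of this point. Axes as the station's
- panel (a joint): how far the panel is pressed down, m: 0 floating on springs, 8 mm above the frame (top face 95 mm above the bench), 0.008 home on the frame. Springs back when let go; about 3 N starts it, about 10 N brings it home, pushed anywhere on the panel or its fastener
- stone_jar: small lidded jar, 32 mm across, 36 mm tall, standing on the station's deck behind the needle head; bystander, origin under its centre
- bench_pin: wooden block 70 x 100 x 26 mm with a ribbed rubber pad, on the bench in front of the station; bystander, origin under its centre
- screwdriver: wood-handled screwdriver 130 mm long lying in front of the station; bystander, origin under its middle
- tip_cup: white cup 56 mm across, 50 mm tall, with dispensing tips, beside the panel end of the station; bystander, origin under its centre
- wax_block: green wax block 35 x 50 x 22 mm beside the head end of the station; bystander, origin under its centre
- ring_tray: shallow blue tray 170 x 200 x 28 mm with wax rings, at the left of the bench; bystander, origin under its centre
- glue_pot: white pot 48 mm across, 50 mm tall, at the right of the bench; bystander, origin under its centre

How it is judged:
On the way, in this order (a step that is already met when the one before it is completed fails the run):
1. the lift lever is raised (0.8 or more) (value of joint lever above 0.8 rad), for 0.2 s.
2. the fastener's slot is in line with the index marks (within 0.25 rad) (value of joint fastener between -0.25 and 0.25 rad and value of joint lever above 0.8 rad), for 0.2 s.
At the end, for the whole second after the job is handed in: the lever is up (0.8 rad or more), the fastener is within 0.25 rad of aligned, and the panel is pressed at least 6.5 of its 8 mm down with the gripper's fingers pressing on it or its fastener with more than 4 N (all of step 2 and value of joint panel above 0.0065 m and contact force between the fingers and panel above 4 N); the arm keeps its last pose, push and grip.
It fails at once if a bystander is moved by more than 30 mm (distance of any of stone_jar, bench_pin, screwdriver, tip_cup, wax_block, ring_tray, glue_pot from where it was at the start of the episode above 0.03 m).
It also fails if it takes over 51 s, if anything falls off the work surface, if the arm or the gripper's body presses on something with over 40 N, if the wrist force passes 120 N, or if a joint passes its speed limit or range.

## Working session

There is one attempt and no reset: what is moved stays moved. The work goes in short steps, Python scripts to look and compute and a tool call to move; the robot and the scene stay as the last step left them, time stands still between calls to the robot, and variables do not carry over. Pictures are saved under pics/ and viewed, and the job is handed in when it is done.

Besides the shell and the picture viewer there is one more tool, called after "Emit:" as name(argument=value, ...), one argument or row to a line, values as JSON. carry_out: Moves the arm, as the interface text tells. Its arguments: {"type":"object","properties":{"grip":{"type":"array"},"linear":{"type":"array"},"roll":{"type":"array"}},"required":["grip","linear","roll"]}

```bash
mkdir -p pics
python3 - <<'E'
from cell import bot
import cv2
s=bot.observe()
print({k:s[k] for k in('time_s','tcp_pos','tool_rot','contact_force','opening')})
for n in('scene','top'):
    m=bot.camera_model(n);print(n,m)
    cv2.imwrite(f'pics/{n}0.png',bot.capture(n))
E
```

```text
{'time_s': 0.0, 'tcp_pos': array([ 0.18739423, -0.59538315,  0.23013228]), 'tool_rot': array([-3.13929610e+00, -2.45337955e-04,  3.04787135e-01]), 'contact_force': array([-0.03391954, -0.04460176, -0.30201593]), 'opening': 0.08529209037644102}
scene {'K': array([[423.24583856,   0.        , 256.58816918],
       [  0.        , 423.24583856, 186.21381703],
       [  0.        ,   0.        ,   1.        ]]), 'origin': array([ 0.92991608, -0.57557833,  1.2930723 ]), 'attitude': array([-2.60813022, -0.013285  ,  0.62776913])}
top {'K': array([[387.07413597,   0.        , 250.86421215],
       [  0.        , 387.07413597, 190.01903479],
       [  0.        ,   0.        ,   1.        ]]), 'origin': array([0.45330422, 0.01703406, 1.46941096]), 'attitude': array([-3.0942994 ,  0.00869425, -1.55911859])}
```

View pics/scene0.png

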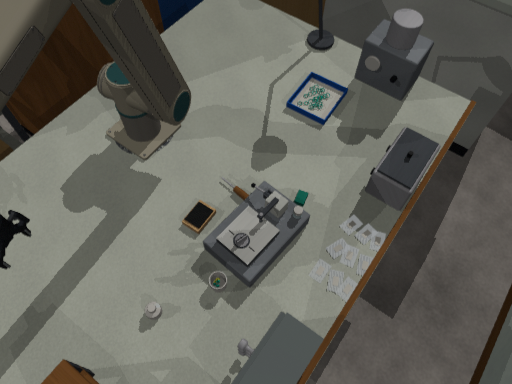

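View pics/top0.png

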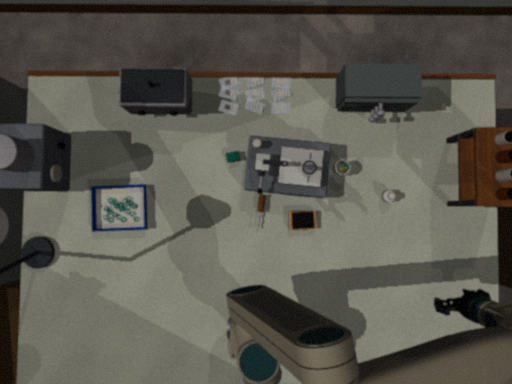

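The top view shows the station at about (288,166) and the scene view at about (257,232). I'll enlarge both.

Run:
```python
import cv2
a=cv2.imread('pics/top0.png')[125:205,235:345]
cv2.imwrite('pics/topc.png',cv2.resize(a,None,fx=7,fy=7,interpolation=cv2.INTER_CUBIC))
a=cv2.imread('pics/scene0.png')[170:290,195:315]
cv2.imwrite('pics/scenec.png',cv2.resize(a,None,fx=5,fy=5,interpolation=cv2.INTER_CUBIC))
```

```text
(no output)
```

View pics/topc.png

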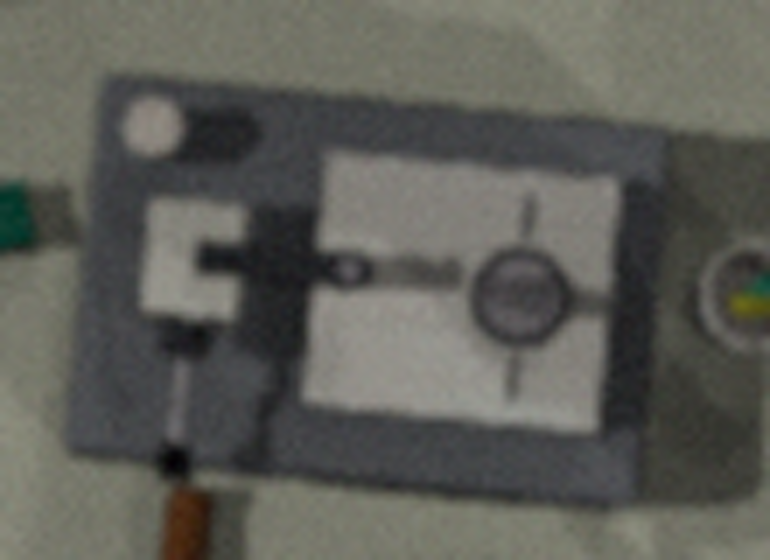

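View pics/scenec.png

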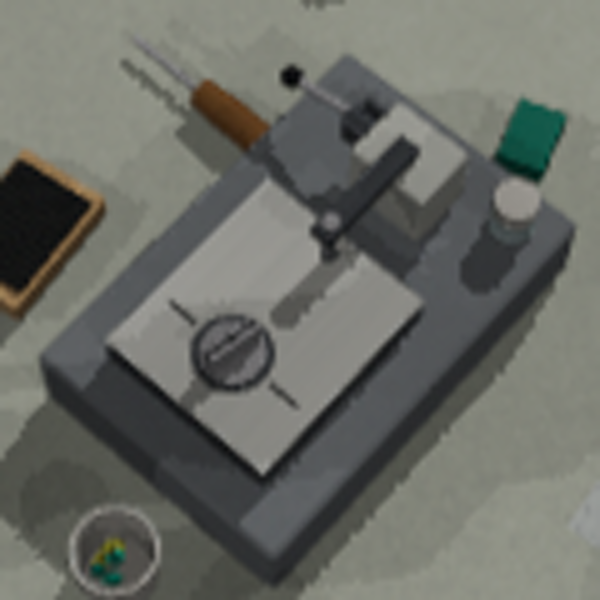

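```bash
cat > h.py <<'E'
from cell import bot
import numpy as np, cv2
from scipy.spatial.transform import Rotation as R
from scipy.optimize import least_squares
def proj(m,P):
    P=np.atleast_2d(P); c=R.from_euler('xyz',m['attitude']).inv().apply(P-m['origin'])
    q=c@m['K'].T; return q[:,:2]/q[:,2:]
def ray(m,uv,z):
    d=R.from_euler('xyz',m['attitude']).apply(np.linalg.inv(m['K'])@[*uv,1]); o=m['origin']
    return o+d*(z-o[2])/d[2]
def S2W(p,P):
    return R.from_euler('z',p[2]).apply(np.atleast_2d(P))+[p[0],p[1],0]
E
cat > fit.py <<'E'
from h import *
# station pts
# panel press local: unknown panel centre (px,py) ; fastener at panel centre + (0,-30)? press=F+(-35,45); centre=press+(35,-15)=F+(0,30)
D=.07
deck=[(-.1,.15,D),(.1,.15,D),(-.1,-.15,D),(.1,-.15,D)]
pan=[(-.065,.075),(.065,.075),(-.065,-.075),(.065,-.075)]
top=[(68,450),(107,75),(632,500),(665,132)]; topp=[(303,402),(322,152),(600,432),(620,180)]
sc=[(347,55),(575,230),(43,360),(275,555)]; scp=[(268,180),(423,303),(107,345),(265,475)]
T=lambda l:np.array(l)/7+[235,125]-.4; S=lambda l:np.array(l)/5+[195,170]-.4
mt,ms=bot.camera_model('top'),bot.camera_model('scene')
def res(p,which):
    r=[]
    P=S2W(p,deck); Q=S2W(p,[(p[3]+a,p[4]+b,.095) for a,b in pan]); F=S2W(p,[(p[3],p[4]-.03,.095)])
    if 't' in which: r+= [proj(mt,P)-T(top),proj(mt,Q)-T(topp)]
    if 's' in which: r+= [proj(ms,P)-S(sc),proj(ms,Q)-S(scp)]
    return np.vstack(r).ravel()
for w in('t','s','ts'):
    o=least_squares(res,[.5,-.05,0,0,-.05],args=(w,),loss='soft_l1')
    print(w,o.x.round(4),'\n',o.fun.reshape(-1,2).round(1).tolist())
p=o.x
F=S2W(p,[(p[3],p[4]-.03,.1085)]);print('F',F)
for a in(0,-.35):
    B=S2W(p,[(-.04-.06*np.cos(a),.092,.118+.06*np.sin(a))]);print('ball',a,B)
print(ray(mt,T((174,461)),.0974),ray(ms,S((291,76)),.0974))
print('Ftop',ray(mt,T((518,297)),.1),ray(ms,S((232,352)),.1))
E
python3 fit.py
```

```text
t [ 6.086e-01 -1.005e-01 -8.460e-02  3.000e-04 -4.570e-02] 
 [[-1.0, 0.4], [-1.3, -0.6], [1.1, 1.2], [1.2, -1.0], [-0.1, 0.3], [0.6, -0.1], [-0.4, 0.0], [-0.1, -0.2]]
s [ 0.6109 -0.1043 -0.0872 -0.0007 -0.0442] 
 [[0.0, -0.8], [1.5, -0.8], [-1.8, -0.0], [0.1, 2.4], [0.0, 0.1], [0.4, -0.0], [-0.3, -0.4], [-0.1, 0.3]]
ts [ 6.096e-01 -1.026e-01 -8.520e-02 -1.000e-04 -4.490e-02] 
 [[-0.5, 0.1], [-0.7, -0.9], [1.7, 1.0], [1.8, -1.2], [0.3, 0.1], [1.0, -0.3], [-0.1, -0.1], [0.3, -0.3], [-0.1, -1.3], [1.4, -1.5], [-1.7, -0.6], [0.2, 1.7], [-0.0, -0.3], [0.4, -0.4], [-0.2, -0.7], [-0.0, -0.0]]
F [[ 0.60315077 -0.1771625   0.1085    ]]
ball 0 [[ 0.51779244 -0.00240802  0.118     ]]
ball -0.35 [[ 0.52141687 -0.00271767  0.09742613]]
[ 0.51688575 -0.00078289  0.0974    ] [0.51480112 0.00228207 0.0974    ]
Ftop [ 0.60192297 -0.1741518   0.1       ] [ 0.60235572 -0.17801328  0.1       ]
```

```bash
cat >> h.py <<'E'
def go(x,y,z,yaw):
    s=bot.observe(); Rt=R.from_euler('xyz',s['tool_rot'])
    d=Rt.inv().apply(np.array([x,y,z])-s['tcp_pos'])
    cy=s['tool_rot'][2]; dy=(yaw-cy+np.pi)%(2*np.pi)-np.pi
    print('t',round(s['time_s'],2),'linear',(d/.05).round(3),'roll',round(-np.degrees(dy)/8,3),'| joints',s['joints'].round(2),'F',s['contact_force'].round(1),'tcp',s['tcp_pos'].round(4),s['tool_rot'].round(3),'op',round(s['opening']*1000,1))
E
python3 -c "
from h import *
go(.515,0,.25,-.085)"
```

```text
t 0.1 linear [ 9.824 -9.395 -0.374] roll 2.792 | joints [-1.37  0.28 -0.03  1.27  0.    1.47] F [ 0.3 -0.7 -0. ] tcp [ 0.1874 -0.5955  0.2303] [-3.14  -0.     0.305] op 85.6
```

Emit:
carry_out(
  grip=[60,60,60,60,60],
  linear=[
    [0.65,-0.65,-0.1],
    [1.3,-1.3,-0.2],
    [2.0,-1.9,-0.3],
    [2.7,-2.5,-0.4],
    [3.4,-3.1,-0.4],
  ],
  roll=[0.5,1.0,1.5,2.0,2.5],
)

```text
time_s: 0.6
tcp_pos: [0.3039, -0.3959, 0.2516]
tool_rot: [3.141, -0.001, -0.048]
contact_force: [0.1, 0.3, -0.0]
opening: 0.0599
```

```bash
python3 -c "
from h import *
go(.515,0,.25,-.085)"
```

```text
t 0.6 linear [ 3.84  -8.11   0.031] roll 0.267 | joints [-1.05  0.04 -0.26  1.27  0.    2.14] F [ 0.1  0.3 -0. ] tcp [ 0.3039 -0.3959  0.2516] [ 3.141e+00 -1.000e-03 -4.800e-02] op 59.9
```

Emit:
carry_out(
  grip=[60,60,60,60,60],
  linear=[
    [0.4,-0.8,0],
    [0.8,-1.6,0],
    [1.2,-2.4,0],
    [1.6,-3.2,0],
    [2.0,-4.0,0],
  ],
  roll=[-1,-2,-3,-4,-5],
)

```text
time_s: 1.1
tcp_pos: [0.4122, -0.2001, 0.251]
tool_rot: [-3.141, 0.0, 0.659]
contact_force: [1.5, -0.2, -0.1]
opening: 0.0599
```

```bash
python3 -c "
from h import *
go(.515,0,.25,3.056)
cv2.imwrite('pics/w1.png',bot.capture('wrist'))"
```

```text
t 1.1 linear [ 4.076 -1.903  0.021] roll -17.165 | joints [-0.59 -0.03 -0.34  1.27  0.    1.89] F [ 1.5 -0.2 -0.1] tcp [ 0.4122 -0.2001  0.251 ] [-3.141  0.     0.659] op 59.9
```

View pics/w1.png

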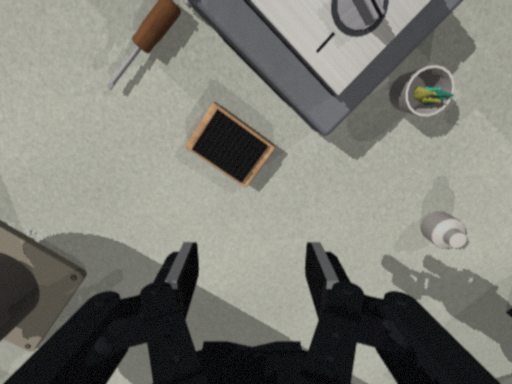

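The wrist camera looks along tool +x, and both the fastener and the lever are just out of view. I'll move to one good viewing pose.

```bash
python3 -c "
from h import *
go(.44,-.10,.31,.15)"
```

```text
t 1.15 linear [ 1.583 -1.17  -1.169] roll 3.721 | joints [-0.58 -0.03 -0.34  1.27  0.01  1.89] F [1.3 3.6 0.2] tcp [ 0.4143 -0.1947  0.251 ] [-3.138 -0.005  0.67 ] op 60.1
```

Emit:
carry_out(
  grip=[60,60,60,60,60],
  linear=[
    [0.5,-0.35,-0.3],
    [0.9,-0.7,-0.6],
    [1.3,-1.0,-0.9],
    [1.6,-1.2,-1.2],
    [1.6,-1.2,-1.2],
  ],
  roll=[1,2,3,3.7,3.7],
)

```text
time_s: 1.65
tcp_pos: [0.4402, -0.1045, 0.3132]
tool_rot: [3.14, -0.003, 0.14]
contact_force: [0.4, -1.4, 0.6]
opening: 0.0597
```

```bash
python3 -c "
from h import *
go(.515,0,.25,3.056)
import pickle
pickle.dump(bot.camera_model('wrist'),open('w2.pkl','wb'))
a=bot.capture('wrist')
cv2.imwrite('pics/w2.png',a)
cv2.imwrite('pics/w2b.png',cv2.resize(a,(800,600),interpolation=cv2.INTER_CUBIC))"
```

```text
t 1.65 linear [ 1.768 -1.863  1.267] roll -20.886 | joints [-0.38 -0.07 -0.24  1.39  0.    2.63] F [ 0.4 -1.4  0.6] tcp [ 0.4402 -0.1045  0.3132] [ 3.14e+00 -3.00e-03  1.40e-01] op 59.7
```

View pics/w2b.png

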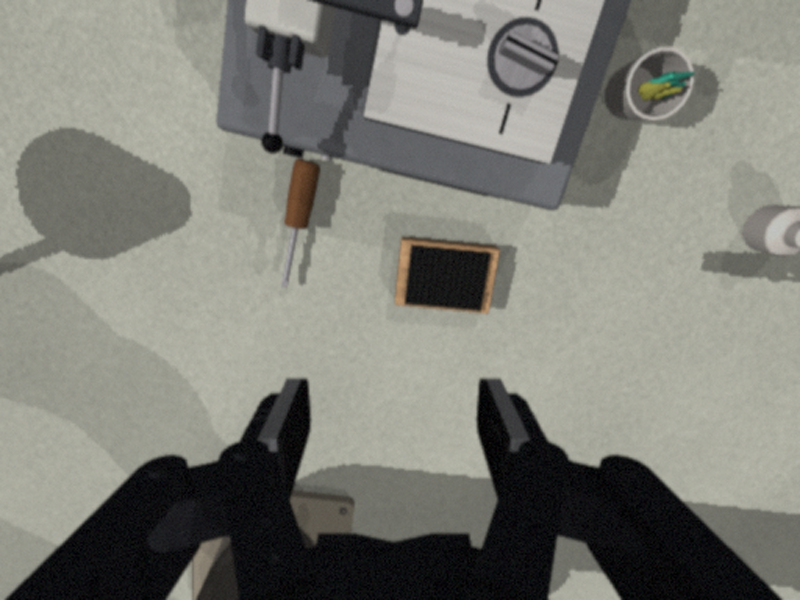

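Run:
```python
from h import *
import pickle
m=pickle.load(open('w2.pkl','rb')); f=lambda u,v,z:ray(m,((u+.5)/1.5625-.5,(v+.5)/1.5625-.5),z).round(4)
print('ball',f(272,142,.0974)); print('disc',f(523,56,.098))
a,b=f(507,36,.1195),f(557,67,.1195);print('slot',a,b,(a+b)/2,np.arctan2(*(a-b)[[1,0]]))
print('marks',f(508,104,.095),f(501,134,.095),f(540,4,.095))
p1,p2=f(364,118,.095),f(552,162,.095);print('panel',p1,p2,np.arctan2(*(p1-p2)[[1,0]])-np.pi/2)
p1,p2=f(219,128,.07),f(560,208,.07);print('deck',p1,p2,np.linalg.norm(p1-p2),np.arctan2(*(p1-p2)[[1,0]])-np.pi/2)
p=[.6096,-.1026,-.0852]
print(S2W(p,[(-.065,.03,.095),(-.065,-.12,.095),(-.1,.15,.07),(-.1,-.15,.07)]))
```

```text
ball [ 5.188e-01 -5.000e-04  9.740e-02]
disc [ 0.6027 -0.1773  0.098 ]
slot [ 0.608  -0.1589  0.1195] [ 0.5947 -0.1969  0.1195] [ 0.60135 -0.1779   0.1195 ] 1.2341215074081697
marks [ 0.5705 -0.1743  0.095 ] [ 0.5492 -0.1737  0.095 ] [ 0.6369 -0.1823  0.095 ]
panel [ 0.5457 -0.0681  0.095 ] [ 0.5347 -0.2177  0.095 ] -0.07339732590161163
deck [0.5233 0.05   0.07  ] [ 0.4996 -0.2429  0.07  ] 0.2938572782831829 -0.08073908870606639
[[ 0.54738868 -0.06717752  0.095     ]
 [ 0.53462414 -0.21663342  0.095     ]
 [ 0.52272728  0.0553656   0.07      ]
 [ 0.49719819 -0.24354621  0.07      ]]
```

Emit:
carry_out(
  grip=[50,50,50,50,50],
  linear=[
    [0.4,-0.4,0.2],
    [0.8,-0.8,0.4],
    [1.2,-1.2,0.7],
    [1.6,-1.6,1.0],
    [1.85,-1.84,1.2],
  ],
  roll=[-1,-2,-3,-4,-5],
)

```text
time_s: 2.2
tcp_pos: [0.5175, -0.0015, 0.2486]
tool_rot: [-3.139, 0.002, 0.843]
contact_force: [-0.3, -0.4, 0.6]
opening: 0.0502
```

Emit:
carry_out(
  grip=[50,50,50,50,50],
  linear=[
    [0,0,0],
    [0,0,0],
    [0,0,0],
    [0,0,0],
    [0,0,0],
  ],
  roll=[-1,-2,-3,-4,-5],
)

```text
time_s: 2.7
tcp_pos: [0.5171, -0.0029, 0.2497]
tool_rot: [-3.139, 0.0, 1.54]
contact_force: [-0.9, -0.0, 0.9]
opening: 0.0501
```

Emit:
carry_out(
  grip=[50,50,50,50,50],
  linear=[
    [0,0,0],
    [0,0,0],
    [0,0,0],
    [0,0,0],
    [0,0,0],
  ],
  roll=[-1,-2,-3,-4,-5],
)

```text
time_s: 3.2
tcp_pos: [0.5171, -0.003, 0.2497]
tool_rot: [-3.139, -0.001, 2.238]
contact_force: [0.2, 0.0, 0.7]
opening: 0.0498
```

Emit:
carry_out(
  grip=[50,50,50,50,50],
  linear=[
    [0,0,0],
    [0,0,0],
    [0,0,0],
    [0,0,0],
    [0,0,0],
  ],
  roll=[-1,-2,-3,-4,-5],
)

```text
time_s: 3.7
tcp_pos: [0.517, -0.003, 0.2497]
tool_rot: [-3.141, -0.003, 2.936]
contact_force: [0.5, 0.3, 0.6]
opening: 0.0496
```

```bash
python3 -c "
from h import *
go(.519,-.001,.085,3.058)"
```

```text
t 3.7 linear [-0.039  0.049  3.294] roll -0.875 | joints [-0.13  0.08 -0.23  1.27 -0.    0.08] F [0.5 0.3 0.6] tcp [ 0.517  -0.003   0.2497] [-3.141e+00 -3.000e-03  2.936e+00] op 49.6
```

Emit:
carry_out(
  grip=[50,50,50,50,50],
  linear=[
    [-0.04,0.05,0.6],
    [-0.04,0.05,1.3],
    [-0.04,0.05,2.0],
    [-0.04,0.05,2.7],
    [-0.04,0.05,3.0],
  ],
  roll=[-0.9,-0.9,-0.9,-0.9,-0.9],
)

```text
time_s: 4.2
tcp_pos: [0.5163, -0.0006, 0.0964]
tool_rot: [-3.141, -0.008, 3.056]
contact_force: [-0.4, -0.1, 0.5]
opening: 0.0499
```

```bash
python3 -c "
from h import *
go(.519,-.001,.085,3.058)
a=bot.capture('wrist');b=bot.capture('scene')[160:260,200:330]
cv2.imwrite('pics/w3.png',a)
cv2.imwrite('pics/s3.png',cv2.resize(b,None,fx=6,fy=6,interpolation=cv2.INTER_CUBIC))"
```

```text
t 4.2 linear [-0.056 -0.003  0.228] roll -0.017 | joints [-0.13  0.2  -0.43  0.95 -0.   -0.04] F [-0.4 -0.1  0.5] tcp [ 0.5163 -0.0006  0.0964] [-3.141 -0.008  3.056] op 49.9
```

View pics/w3.png

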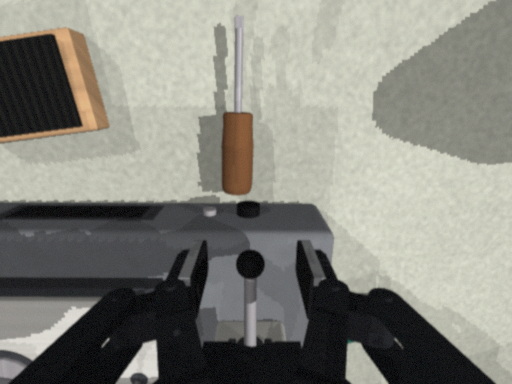

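View pics/s3.png

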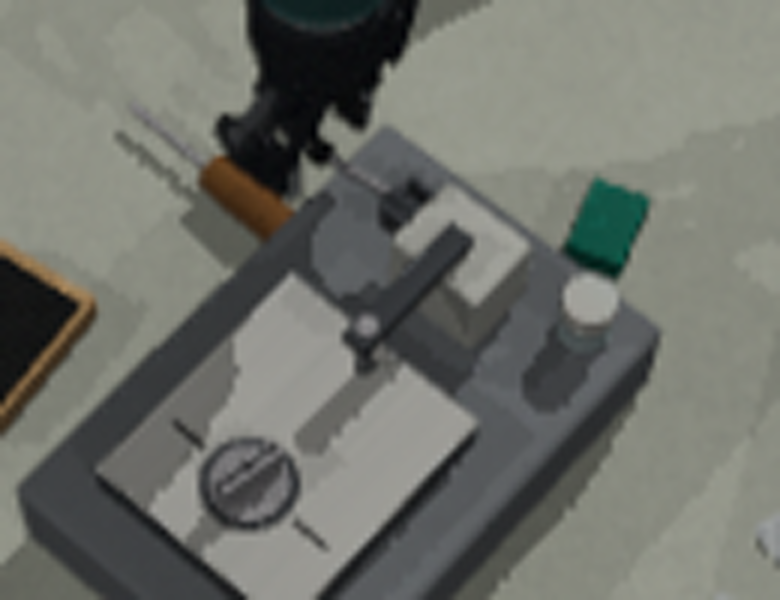

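The ball sits between the open fingers: ball at (250,264), finger tips at about 195 and 308. Next I'll lower a little and close.

Emit:
carry_out(
  grip=[50,14,10,10,10],
  linear=[
    [-0.05,0,0.26],
    [-0.05,0,0.26],
    [-0.05,0,0.26],
    [-0.05,0,0.26],
    [-0.05,0,0.26],
  ],
  roll=[0,0,0,0,0],
)

```text
time_s: 4.8
tcp_pos: [0.5235, -0.0019, 0.0891]
tool_rot: [-3.137, 0.001, 3.055]
contact_force: [-0.4, -4.9, -1.6]
opening: 0.0122
```

Emit:
carry_out(
  grip=[10,10,10],
  linear=[
    [0,0,0],
    [0,0,0],
    [0,0,0],
  ],
  roll=[0,0,0],
)

```text
time_s: 5.1
tcp_pos: [0.5235, -0.0019, 0.0892]
tool_rot: [-3.137, 0.001, 3.055]
contact_force: [-0.1, -5.6, -0.6]
opening: 0.012
```

The opening is 12 mm on a 16 mm ball, so the tips hold its upper part. I'll open and go lower.

Emit:
carry_out(
  grip=[40,40,40,40],
  linear=[
    [0,0,0],
    [0,0,0],
    [0,0,0],
    [0,0,0],
  ],
  roll=[0,0,0,0],
)

```text
time_s: 5.5
tcp_pos: [0.5232, 0.0002, 0.0886]
tool_rot: [3.141, 0.001, 3.056]
contact_force: [-0.4, 0.9, -0.6]
opening: 0.0403
```

```bash
python3 -c "
from h import *
go(.519,-.002,.080,3.058)
m=bot.camera_model('wrist')
a=bot.capture('wrist')
cv2.imwrite('pics/w4.png',a)
print(proj(m,[(.519,-.0005,.0974),(.519,-.0025,.0974)]))"
```

```text
t 5.5 linear [ 0.08  -0.05   0.172] roll -0.016 | joints [-0.12  0.22 -0.43  0.93  0.   -0.04] F [-0.4  0.9 -0.6] tcp [5.232e-01 2.000e-04 8.860e-02] [3.141e+00 1.000e-03 3.056e+00] op 40.3
[[250.56957789 252.79931866]
 [246.90228313 253.07536318]]
```

View pics/w4.png

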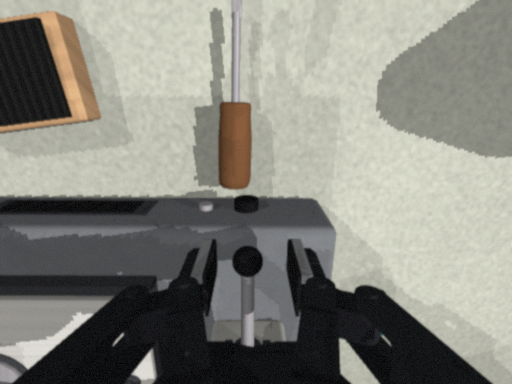

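Emit:
carry_out(
  grip=[40,40,10,10,10],
  linear=[
    [0.02,-0.04,0.16],
    [0.02,-0.04,0.16],
    [0.02,-0.04,0.16],
    [0.02,-0.04,0.16],
    [0.02,-0.04,0.16],
  ],
  roll=[0,0,0,0,0],
)

```text
time_s: 6.05
tcp_pos: [0.5216, -0.002, 0.0801]
tool_rot: [-3.142, -0.0, 3.055]
contact_force: [-0.4, -0.3, -0.4]
opening: 0.0128
```

Emit:
carry_out(
  grip=[10,10],
  linear=[
    [0,0,0],
    [0,0,0],
  ],
  roll=[0,0],
)

```text
time_s: 6.25
tcp_pos: [0.5216, -0.002, 0.0802]
tool_rot: [-3.142, -0.0, 3.055]
contact_force: [-0.1, -0.0, -1.2]
opening: 0.0124
```

Emit:
carry_out(
  grip=[10,10,10,10,10],
  linear=[
    [0.03,0,-0.11],
    [0.06,0,-0.23],
    [0.07,0,-0.35],
    [0.07,0,-0.47],
    [0.055,0,-0.59],
  ],
  roll=[0,0,0,0,0],
)

```text
time_s: 6.75
tcp_pos: [0.5199, -0.0017, 0.1106]
tool_rot: [3.141, 0.002, 3.056]
contact_force: [6.3, -0.8, -7.6]
opening: 0.0125
```

Emit:
carry_out(
  grip=[10,10,10,10,10],
  linear=[
    [-0.02,0,-0.12],
    [-0.06,0,-0.23],
    [-0.1,0,-0.34],
    [-0.15,0,-0.44],
    [-0.2,0,-0.53],
  ],
  roll=[0,0,0,0,0],
)

```text
time_s: 7.25
tcp_pos: [0.5161, -0.0014, 0.1316]
tool_rot: [-3.141, -0.027, 3.056]
contact_force: [-18.7, 0.2, -7.3]
opening: 0.0107
```

```bash
python3 -c "
from h import *
go(.519,-.002,.080,3.058)
a=bot.capture('wrist');b=bot.capture('scene')[160:260,200:330]
cv2.imwrite('pics/w5.png',a)
cv2.imwrite('pics/s5.png',cv2.resize(b,None,fx=6,fy=6,interpolation=cv2.INTER_CUBIC))"
```

```text
t 7.25 linear [-0.086 -0.006  1.031] roll -0.016 | joints [-0.13  0.18 -0.37  1.05 -0.   -0.04] F [-18.7   0.2  -7.3] tcp [ 0.5161 -0.0014  0.1316] [-3.141 -0.027  3.056] op 10.7
```

View pics/w5.png

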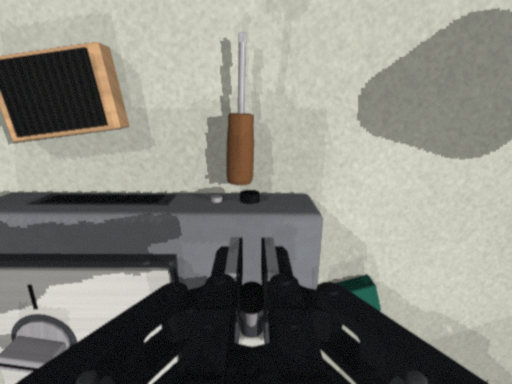

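View pics/s5.png

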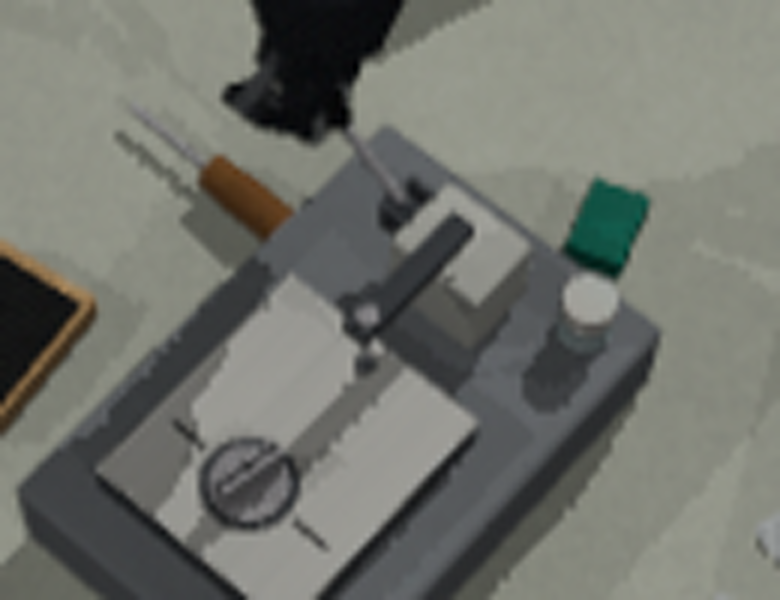

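```bash
python3 -c "
from h import *
m=bot.camera_model('wrist'); p=[.6096,-.1026,-.083]
for a in np.arange(-.35,.7,.1):
    B=S2W(p,[(-.04-.06*np.cos(a),.092,.118+.06*np.sin(a))]);print(round(a+.35,2),B.round(4),proj(m,B).round(0),proj(bot.camera_model('scene'),B).round(1)*6-[1200,960])"
```

```text
0.0 [[ 0.5212 -0.0029  0.0974]] [[251. 233.]] [[320.4 161.4]]
0.1 [[ 0.5194 -0.0028  0.1032]] [[251. 235.]] [[318.  154.2]]
0.2 [[ 0.5182 -0.0027  0.109 ]] [[251. 237.]] [[316.8 147.6]]
0.3 [[ 0.5176 -0.0026  0.115 ]] [[251. 240.]] [[315.6 141. ]]
0.4 [[ 0.5176 -0.0026  0.121 ]] [[250. 245.]] [[316.2 135.6]]
0.5 [[ 0.5182 -0.0027  0.127 ]] [[250. 250.]] [[316.8 130.2]]
0.6 [[ 0.5194 -0.0028  0.1328]] [[250. 257.]] [[318.6 126. ]]
0.7 [[ 0.5212 -0.0029  0.1386]] [[250. 265.]] [[321.  122.4]]
0.8 [[ 0.5235 -0.0031  0.1441]] [[250. 274.]] [[324.6 119.4]]
0.9 [[ 0.5264 -0.0034  0.1494]] [[250. 285.]] [[328.8 117. ]]
1.0 [[ 0.5298 -0.0036  0.1543]] [[250. 296.]] [[333.6 115.8]]
```

Emit:
carry_out(
  grip=[40,40,40,40],
  linear=[
    [0.2,0,0],
    [0.2,0,0],
    [0.2,0,0],
    [0.2,0,0],
  ],
  roll=[0,0,0,0],
)

```text
time_s: 7.75
tcp_pos: [0.5208, -0.0019, 0.1376]
tool_rot: [-3.141, 0.003, 3.055]
contact_force: [0.9, -0.3, 0.1]
opening: 0.0401
```

```bash
python3 -c "
from h import *
go(.519,-.002,.22,3.058)
m=bot.camera_model('wrist'); p=[.6096,-.1026,-.083]
for a in (.35,.45,.55,.65):
    B=S2W(p,[(-.04-.06*np.cos(a),.092,.118+.06*np.sin(a))]);print(round(a+.35,2),proj(m,B).round(0))
a=bot.capture('wrist')
cv2.imwrite('pics/w6.png',a)"
```

```text
t 7.75 linear [ 0.03  -0.004 -1.648] roll -0.019 | joints [-0.13  0.16 -0.38  1.03  0.   -0.04] F [ 0.9 -0.3  0.1] tcp [ 0.5208 -0.0019  0.1376] [-3.141e+00  3.000e-03  3.055e+00] op 40.1
0.7 [[251. 253.]]
0.8 [[251. 262.]]
0.9 [[251. 272.]]
1.0 [[251. 283.]]
```

View pics/w6.png

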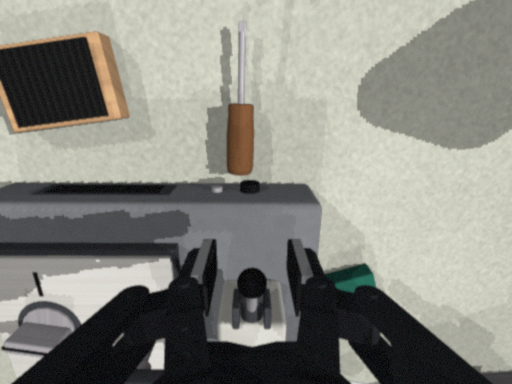

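The ball shows at (251,283), which matches lever ≈ 1.0 (fully up). I'll retract straight up and move over the fastener.

Emit:
carry_out(
  grip=[40,40,40,40,40],
  linear=[
    [0,0,-0.4],
    [0,0,-0.9],
    [0,0,-1.4],
    [0,0,-1.9],
    [0,0,-2.3],
  ],
  roll=[0,0,0,0,0],
)

```text
time_s: 8.3
tcp_pos: [0.5203, -0.0019, 0.2535]
tool_rot: [-3.142, 0.003, 3.055]
contact_force: [0.2, 0.3, 0.3]
opening: 0.0401
```

```bash
python3 -c "
from h import *
go(.6025,-.177,.25,-1.907)"
```

```text
t 8.3 linear [-1.94  -3.348  0.076] roll -9.46 | joints [-0.13  0.08 -0.22  1.27  0.   -0.04] F [0.2 0.3 0.3] tcp [ 0.5203 -0.0019  0.2535] [-3.142e+00  3.000e-03  3.055e+00] op 40.1
```

Emit:
carry_out(
  grip=[50,50,50,50,50],
  linear=[
    [-0.4,-0.7,0],
    [-0.8,-1.4,0],
    [-1.2,-2.1,0],
    [-1.6,-2.8,0],
    [-1.94,-3.35,0],
  ],
  roll=[-1,-2,-3,-4,-5],
)

```text
time_s: 8.8
tcp_pos: [0.6027, -0.1794, 0.2517]
tool_rot: [-3.14, 0.001, -2.525]
contact_force: [0.1, 0.3, -0.5]
opening: 0.05
```

Emit:
carry_out(
  grip=[50,50,50,50,50],
  linear=[
    [0,0,0],
    [0,0,0],
    [0,0,0],
    [0,0,0],
    [0,0,0],
  ],
  roll=[-1,-2,-3,-4,-4.5],
)

```text
time_s: 9.3
tcp_pos: [0.602, -0.1773, 0.2516]
tool_rot: [-3.141, -0.0, -1.897]
contact_force: [0.2, 0.6, 0.1]
opening: 0.0497
```

```bash
python3 -c "
from h import *
go(.6025,-.177,.15,-1.907)
m=bot.camera_model('wrist'); print(proj(m,[(.6025,-.177,.1195),(.6025,-.177,.098)]))
a=bot.capture('wrist');b=bot.capture('scene')[160:260,200:330]
cv2.imwrite('pics/w7.png',a)
cv2.imwrite('pics/s7.png',cv2.resize(b,None,fx=6,fy=6,interpolation=cv2.INTER_CUBIC))"
```

```text
t 9.3 linear [-0.009 -0.006  2.033] roll 0.068 | joints [-0.39  0.27  0.01  1.31  0.   -1.63] F [0.2 0.6 0.1] tcp [ 0.602  -0.1773  0.2516] [-3.141 -0.    -1.897] op 49.7
[[251.34807062 185.40094959]
 [251.38926861 179.62321526]]
```

View pics/w7.png

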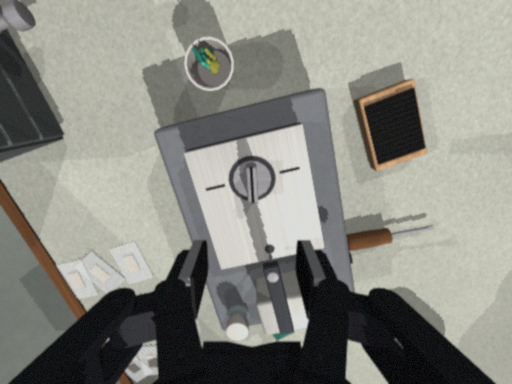

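View pics/s7.png

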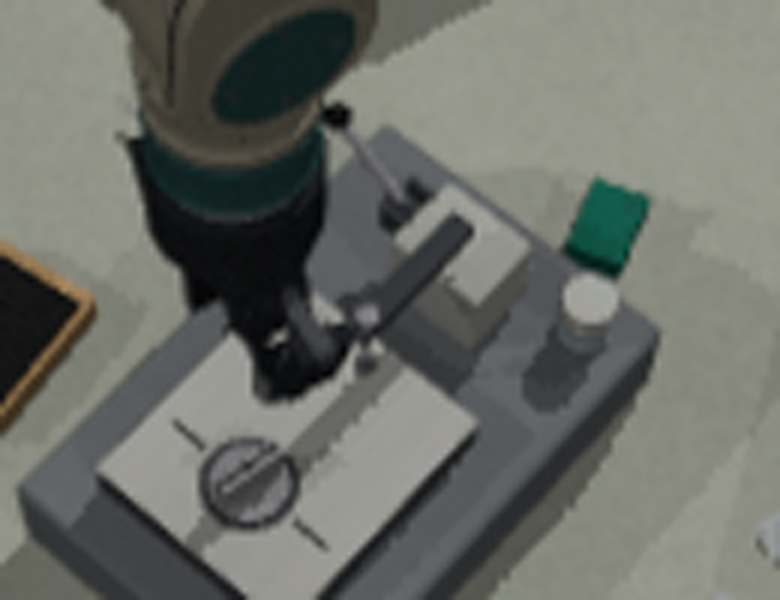

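Lever still up (ball at (337,115) in the crop) and the bar is centred and vertical at (252,180). I'll descend on it.

Emit:
carry_out(
  grip=[50,50,50,50,50],
  linear=[
    [0,0,0.8],
    [0,0,1.6],
    [0,0,2.3],
    [0,0,2.75],
    [0,0,2.95],
  ],
  roll=[0,0,0,0,0],
)

```text
time_s: 9.9
tcp_pos: [0.5996, -0.1762, 0.1009]
tool_rot: [3.137, 0.0, -1.903]
contact_force: [-1.4, 0.8, -0.2]
opening: 0.0501
```

Emit:
carry_out(
  grip=[5,5,5,5,5],
  linear=[
    [0,0,0],
    [0,0,0],
    [0,0,0],
    [0,0,0],
    [0,0,0],
  ],
  roll=[0,0,0,0,0],
)

```text
time_s: 10.4
tcp_pos: [0.6022, -0.1772, 0.1054]
tool_rot: [-3.139, 0.0, -1.901]
contact_force: [-0.8, 2.0, 2.6]
opening: 0.009
```

```bash
python3 -c "
from h import *
go(.6025,-.177,.103,-1.907)
m=bot.camera_model('wrist')
a=bot.capture('wrist')
cv2.imwrite('pics/w8.png',a)"
```

```text
t 10.4 linear [-0.005 -0.005  0.049] roll 0.04 | joints [-0.39  0.37 -0.18  1.02  0.   -1.63] F [-0.8  2.   2.6] tcp [ 0.6022 -0.1772  0.1054] [-3.139  0.    -1.901] op 9.0
```

View pics/w8.png

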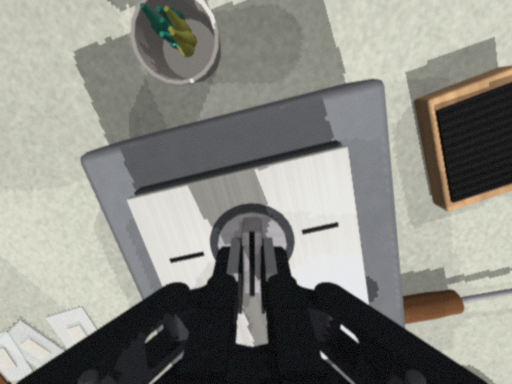

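Bar gripped (black slot between the pads at (252,255)). Turning clockwise by about 1.32 rad.

Emit:
carry_out(
  grip=[5,5,5,5,5],
  linear=[
    [0,0,0],
    [0,0,0],
    [0,0,0],
    [0,0,0],
    [0,0,0],
  ],
  roll=[0.8,1.6,2.4,3.2,4.0],
)

```text
time_s: 10.95
tcp_pos: [0.6021, -0.1771, 0.1048]
tool_rot: [-3.14, 0.001, -2.464]
contact_force: [-0.7, 1.5, 3.5]
opening: 0.0093
```

Emit:
carry_out(
  grip=[5,5,5,5,5],
  linear=[
    [0,0,0],
    [0,0,0],
    [0,0,0],
    [0,0,0],
    [0,0,0],
  ],
  roll=[0.8,1.6,2.4,3.2,4.0],
)

```text
time_s: 11.45
tcp_pos: [0.602, -0.177, 0.1048]
tool_rot: [-3.141, 0.002, -3.023]
contact_force: [-0.1, 1.5, 3.3]
opening: 0.009
```

Emit:
carry_out(
  grip=[5,5,5,5,5],
  linear=[
    [0,0,0],
    [0,0,0],
    [0,0,0],
    [0,0,0],
    [0,0,0],
  ],
  roll=[0.8,1.5,1.5,1.5,1.5],
)

```text
time_s: 11.95
tcp_pos: [0.602, -0.177, 0.1044]
tool_rot: [-3.142, 0.002, 3.057]
contact_force: [0.3, 2.7, 4.1]
opening: 0.009
```

```bash
python3 -c "
from h import *
go(.6025,-.177,.103,3.058)
m=bot.camera_model('wrist')
a=bot.capture('wrist')
cv2.imwrite('pics/w9.png',a)
b=bot.capture('scene')[160:260,200:330]
cv2.imwrite('pics/s9.png',cv2.resize(b,None,fx=6,fy=6,interpolation=cv2.INTER_CUBIC))"
```

```text
t 11.95 linear [-0.011  0.001  0.027] roll -0.008 | joints [-0.39  0.37 -0.18  1.02  0.   -0.3 ] F [0.3 2.7 4.1] tcp [ 0.602  -0.177   0.1044] [-3.142e+00  2.000e-03  3.057e+00] op 9.0
```

View pics/w9.png

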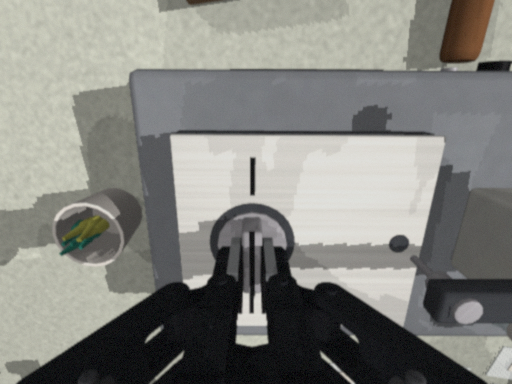

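View pics/s9.png

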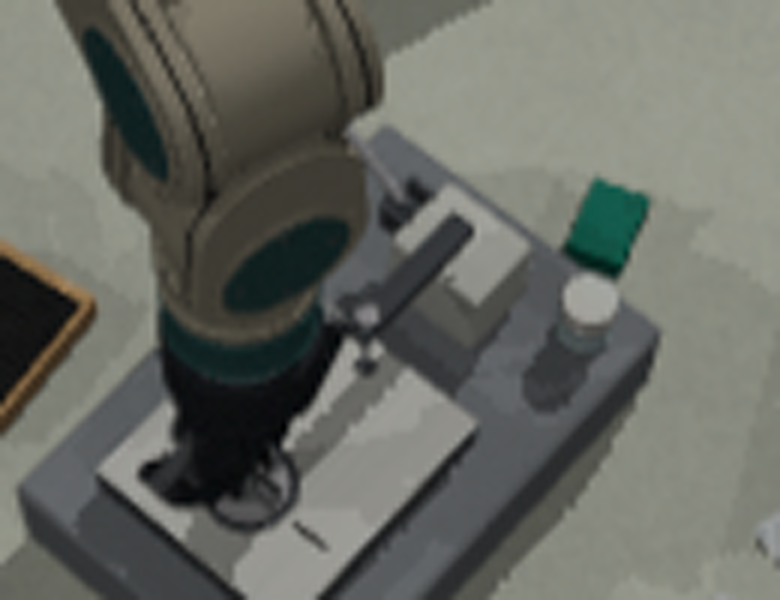

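The slot (252,235–300) is in line with the index mark at (252,157–195). I'll press down, still gripping.

Emit:
carry_out(
  grip=[5,5,5,5,5],
  linear=[
    [0,0,0.04],
    [0,0,0.08],
    [0,0,0.12],
    [0,0,0.16],
    [0,0,0.2],
  ],
  roll=[0,0,0,0,0],
)

```text
time_s: 12.55
tcp_pos: [0.6021, -0.1771, 0.0976]
tool_rot: [-3.141, 0.002, 3.056]
contact_force: [-8.5, 4.3, 30.9]
opening: 0.009
```

Emit:
carry_out(
  grip=[5,5,5,5,5],
  linear=[
    [0,0,0.04],
    [0,0,0.08],
    [0,0,0.12],
    [0,0,0.12],
    [0,0,0.12],
  ],
  roll=[0,0,0,0,0],
)

```text
time_s: 13.05
tcp_pos: [0.6023, -0.1772, 0.0974]
tool_rot: [-3.14, 0.004, 3.056]
contact_force: [-15.3, 8.7, 48.0]
opening: 0.0091
```

Emit:
carry_out(
  grip=[5,5,5,5],
  linear=[
    [0,0,-0.07],
    [0,0,-0.13],
    [0,0,-0.13],
    [0,0,-0.13],
  ],
  roll=[0,0,0,0],
)

```text
time_s: 13.45
tcp_pos: [0.6021, -0.1771, 0.0978]
tool_rot: [-3.141, 0.002, 3.056]
contact_force: [-5.1, 3.5, 19.7]
opening: 0.0089
```

```bash
python3 -c "
from h import *
go(.6025,-.177,.103,3.058)
a=bot.capture('wrist')
cv2.imwrite('pics/w10.png',a)
b=bot.capture('scene')[160:260,200:330]
cv2.imwrite('pics/s10.png',cv2.resize(b,None,fx=6,fy=6,interpolation=cv2.INTER_CUBIC))
go(.6025,-.177,.103,3.058)
"
```

```text
t 13.45 linear [-0.008  0.002 -0.105] roll -0.014 | joints [-0.39  0.37 -0.19  1.01  0.   -0.3 ] F [-5.1  3.5 19.7] tcp [ 0.6021 -0.1771  0.0978] [-3.141e+00  2.000e-03  3.056e+00] op 8.9
t 13.55 linear [-0.009  0.002 -0.105] roll -0.014 | joints [-0.39  0.37 -0.19  1.01  0.   -0.3 ] F [-5.6  3.8 19.4] tcp [ 0.6021 -0.1771  0.0978] [-3.141e+00  2.000e-03  3.056e+00] op 9.2
```

View pics/w10.png

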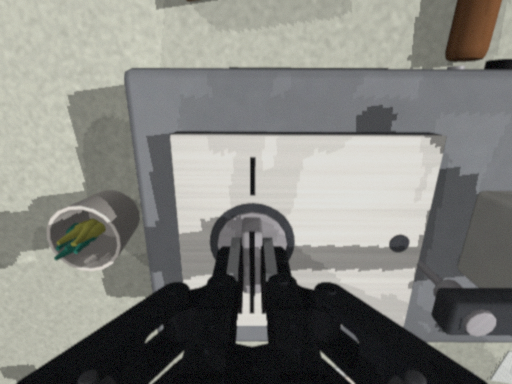

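View pics/s10.png

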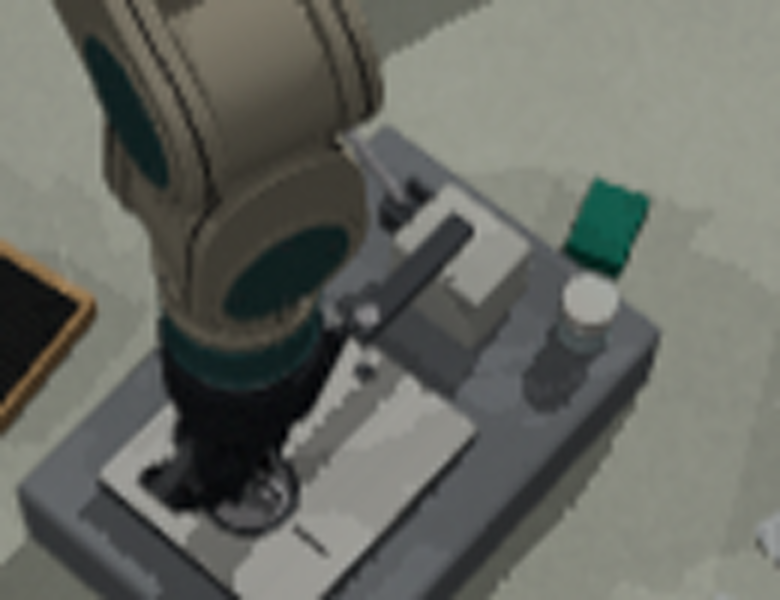

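```bash
python3 -c "
from h import *
bot.finish_job(); go(.6025,-.177,.103,3.058)"
```

```text
the job is handed in; nothing more can be done
the job is handed in; nothing more can be done
```

I raised the lever fully, turned the fastener clockwise until its slot lined up with the index marks, and handed the job in at about 13.6 s with the gripper still pressing the panel down.

- **Lever:** the ball's image position matched about 1.0 rad, fully up. In the last scene view the rod and needle arm were still up; the ball itself was hidden by the arm.
- **Fastener:** the last wrist picture shows the slot in line with the near index mark, and the tool's heading is within about 0.01 rad of the station axis.
- **Panel:** the gripper went down about 7.6 mm and then met a hard stop. It was holding with about 20 N when I handed in.
- **Bystanders:** those visible in the last pictures looked unmoved. The ring tray and glue pot were out of view, and I did not measure any of them.

Three things did not go cleanly:

- **First ball grasp:** it was too high, so I opened and re-gripped lower.
- **Lift side force:** near the top of the lift the ball slid in the pads, with about 19 N sideways.
- **Press force:** it briefly reached 48 N at the fingers before I eased it to 20 N.

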